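# Zero the swell gauge on the CBR mould

### The arm

A 7-joint arm with a two-finger parallel gripper is mounted at the origin on the work surface. World frame = base frame: x ahead of the robot, y to its left, z up, the work surface at z = 0. Lengths are in m, angles in rad, forces in N, time in s.
With the tool pointing down it reaches from about 0.35 to 0.9 m from the base axis. Payload 7.2 kg.
Tool frame: the origin (TCP) lies between the finger pads; the fingertips stand 11 mm ahead of it and the grasp point (between the pads) lies 8 mm behind it; z points along the fingers, y is the line along which they close (so a half turn about z gives the same grasp; the last joint's range is limited). The gripper opens to 88 mm and grips with 3 to 60 N. Pads are 20 mm wide; open, the fingers measure 115 mm over their backs; the gripper's body (75 mm by 178 mm) begins 61 mm behind the grasp point.
Start: joints at [-1.367, 0.411, -0.013, 1.596, 0.006, 1.134, -0.082], TCP at [0.168, 0.602, 0.234] pointing down, gripper open.
Joint ranges: [-2.95, 2.95], [-0.29, 1.99], [-1.47, 1.44], [0.14, 2.54], [-1.03, 4.17], [0.13, 1.85], [-2.86, 2.86]. Speed limits (rad/s): [2.39, 2.39, 3.01, 3.01, 3.14, 3.14, 3.14].

### API

Orientations are given as a rotation vector (axis times angle).
In Python, from station import ctrl gives the robot as it stands. The module is installed in compiled form; this text tells all that it offers.
- The arm moves only by the tool apply_moves, never from a script. Its argument "commands" is a list that holds one entry, the list of rows, each a list of 5 numbers: the finger opening in m, from 0 to 0.0878, then the shift along the tool's x, y, z in m, then the turn about the tool's z in rad. A call has 1 to 8 rows; each row shifts and turns the commanded pose from where the row before left it, along the tool's axes as they then stand; what a row does not reach is not made up. A row lasts 1/10 s, in which the tool goes at most 50 mm and 8.59 degrees, less where a joint would pass 70% of its speed; a pose out of reach is approached as far as the arm can. A call is refused whole if a number of a shift passes 0.05 or a number of a turn 0.15, either way. A call with a gripper value outside its range is refused whole. The fingers move at their own pace and stop on an object; "squeeze" is the grip in N (left out, the last holds). Time passes only in rows, so rows that do not move let the fingers close. It gives the time, the measured TCP pose, the force, the opening and the grip force at its end, in the units of the state.
- ctrl.observe(): the state, without advancing time (a new reading comes with each control period).
- ctrl.read_camera(name): name is "side" or "top"; returns (picture, depth): 420x560x3 uint8, blue, green, red; 420x560 float32, m along the optical axis (not along the pixel's ray), 0 where there is no reading.
- ctrl.calibration(name): a dict with "intrinsics" (3x3 intrinsics, pixels), "R" (3x3) and "t" (3): a world point X has camera coordinates R X + t. Camera axes: x right, y down, z forward; pixel columns grow to the right and rows downward; lengths in m; the calibration is good to about 2 mm. A picture is of the moment at which its call begins. calibration takes no time and is no camera call.
- ctrl.hand_in(): hands the job in; it is judged then, once.
The state is a dict: "time": time; "joints": joint angles; "dq": joint speeds; "tau": joint torques, N m; "ee_pos": TCP position; "tcp_rot": TCP orientation; "contact_force": force on the tool from outside, world axes, zero at the start; "ft_torque": the same for the moment, N m; "width": finger opening in m; "grasp_force": force on a finger pad.
Only numpy, scipy, OpenCV 4.12 (cv2) and the standard library are available. Lean on these libraries where they do the work, as an engineer would, in place of code of your own. Each camera call takes 0.05 s, during which the arm holds its last target. There are 200 camera calls.

### The job

Zero the dial gauge on the swell tripod: with a fingertip on the gauge's knurled bezel, turn the dial until its zero line (the longest, widest line of the scale) lies under the pointed end of the needle, then take the hand away. Only touch the gauge: do not lift, tip or shift the tripod on the mould, and leave the tins, the wash bottle and the palette knife where they are.

Things in the scene. Friction and masses are not known exactly. Their poses are not given: they have to be found in the camera images.
- dial_centre (a point): Centre of the face-up dial gauge's flat top, 251 mm above the bench, z up. The gauge is 92 mm across, 35 mm high. The top is all one level: steel bezel ring (radius 40 to 46 mm, 12 mm high, knurled outside) and a clear crystal flush with it, over a white scale plate and black needle. Nothing stands above it. The loose tripod carries it.
- bezel: Bezel, crystal and scale plate, turning as one about the vertical axis, no end stops. Origin on the axis 12 mm below the top; z up, x towards the zero line. Friction of 0.035 N m (0.8 N at the rim) holds it where it is left. A fingertip pressed on the ring with 7 to 14 N and moved in a circle about the centre drags it; it may lag up to 0.3 rad, so look and drag on.
- zero_line (a point): Point on the dial's zero line, 34 mm from the dial's centre, at the height of the gauge's top; turns with the bezel. The zero line is black, radial, 11.5 mm long, 3.2 mm wide, the longest and widest of the scale's 50 lines (one every 7.2 degrees, every fifth longer, outer ends at radius 39 mm). A grey 17 mm counter dial lies opposite it.
- needle_tip (a point): Point near the needle's pointed end, 34 mm from the dial's centre, at the height of the gauge's top. The needle is black, its pointed end 36 mm long, its tail 13 mm long with a round disc. It stands still under the crystal while the bezel turns and cannot be touched.
- mould: Heavy steel CBR mould fixed to the bench, an open cylinder of 165 mm outer diameter, on a base plate 210 mm across. Origin: centre of its underside on the bench, z up. Its rim, 189 mm above the bench, carries the tripod; the gauge is on the mould's axis.
- tripod_foot (a point): Point on the mould's rim under one of the three feet of the aluminium tripod, 81 mm from the dial's axis, 189 mm above the bench. Tripod and gauge weigh about 1.1 kg, stand loose on the rim and have 4 mm of play there. The three flat arms (18 mm wide, 120 degrees apart, ending 92 mm from the axis) lie below the gauge.
- tin_a_mid (a point): Centre of a lidded aluminium moisture tin, diameter 63 mm, 42 mm high, standing on the bench; leave alone.
- tin_b_mid (a point): Centre of a second tin of the same kind; leave alone.
- wash_bottle_mid (a point): Centre of a white plastic bottle, diameter 60 mm, 170 mm high, standing on the bench; leave alone.
- palette_knife_mid (a point): Middle of a palette knife 240 mm long with a dark wooden handle, lying on the bench; leave alone.

How it is judged:
By the outcome, as a careful person would: the job done as asked, in the order asked, and still so for the second after the job is handed in, with the robot touching nothing.
It also fails if it takes over 51 s, if anything falls off the work surface, if the arm or the gripper's body presses on something with over 40 N, if the wrist force passes 120 N, or if a joint passes its speed limit or range.

## Working session

There is one attempt and no reset: what is moved stays moved. The work goes in short steps, Python scripts to look and compute and a tool call to move; the robot and the scene stay as the last step left them, time stands still between calls to the robot, and variables do not carry over. Pictures are saved under pics/ and viewed, at most 10 in all, crops included, and the job is handed in when it is done.

Besides the shell and the picture viewer there is one more tool, called as name(argument=value, ...), one argument or row to a line, values as JSON. apply_moves: Moves the arm, as the interface text tells. Its arguments: {"type":"object","properties":{"commands":{"type":"array"},"squeeze":{"type":"number"}},"required":["commands"]}

```bash
mkdir -p pics; python3 - <<'E'
from station import ctrl
import cv2,numpy as np
np.set_printoptions(precision=4,suppress=True)
s=ctrl.observe();print(s['time'],s['ee_pos'],s['tcp_rot'],s['width'],s['contact_force'])
for n in ("top","side"):
    p,d=ctrl.read_camera(n);cv2.imwrite(f'pics/{n}0.png',p);np.save(f'{n}0.npy',d);c=ctrl.calibration(n);print(n,c)
E
```

```text
0.0 [0.1677 0.6016 0.2328] [-0.4256 -3.1125  0.0024] 0.08787275337980152 [ 0.395  -0.3734  0.2971]
top {'intrinsics': array([[449.0077,   0.    , 276.3179],
       [  0.    , 449.0077, 206.9444],
       [  0.    ,   0.    ,   1.    ]]), 'R': array([[-0.0142, -0.9998,  0.0128],
       [-0.9912,  0.0124, -0.1317],
       [ 0.1315, -0.0146, -0.9912]]), 't': array([0.1042, 0.6421, 1.1602])}
side {'intrinsics': array([[392.0572,   0.    , 283.0901],
       [  0.    , 392.0572, 212.5421],
       [  0.    ,   0.    ,   1.    ]]), 'R': array([[ 0.7558, -0.6545,  0.0223],
       [-0.3632, -0.4473, -0.8173],
       [ 0.5449,  0.6096, -0.5757]]), 't': array([-0.4178,  0.4043,  0.5284])}
```

View pics/top0.png

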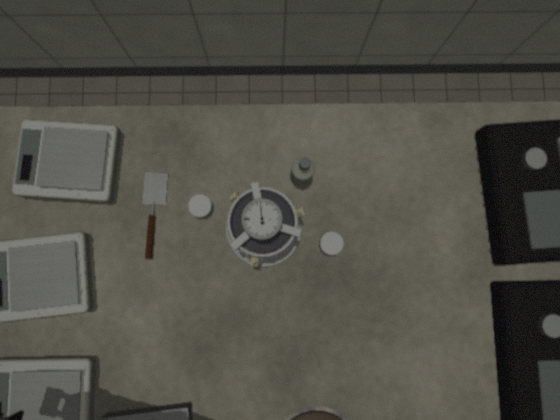

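View pics/side0.png

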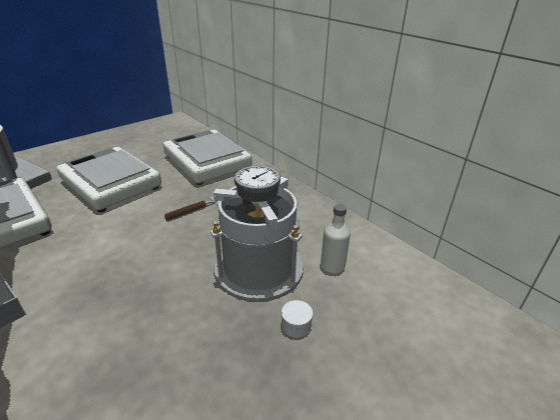

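The top picture shows the gauge at about (263,219), with the bottle, tins and knife clear of it. The side picture shows it at (257,177). Next I'll rectify both views onto the plane z = 0.251.

```bash
cat > h.py <<'E'
from station import ctrl
import cv2,numpy as np
np.set_printoptions(precision=4,suppress=True)
def ray(n,u,v,z):
    c=ctrl.calibration(n);R,t=c['R'],c['t'];o=-R.T@t
    d=R.T@np.linalg.solve(c['intrinsics'],[u,v,1]);return o+d*(z-o[2])/d[2]
def rect(n,img,cx,cy,z=.251,S=400,half=.06):
    # output: up = +x world, left = +y world
    c=ctrl.calibration(n);k=2*half/S
    A=np.array([[0,-k,cx+half],[-k,0,cy+half],[0,0,z],[0,0,1]])
    H=c['intrinsics']@np.c_[c['R'],c['t']]@A
    return cv2.warpPerspective(img,H,(S,S),flags=cv2.INTER_CUBIC|cv2.WARP_INVERSE_MAP)
def look(name,cx,cy,k=3,**kw):
    out=[]
    for n in('top','side'):
        m=np.mean([ctrl.read_camera(n)[0].astype(np.float32) for _ in range(k)],0)
        out.append(np.clip(rect(n,m,cx,cy,**kw)*1.5,0,255).astype(np.uint8))
    cv2.imwrite(f'pics/{name}.png',np.hstack(out));return out
E
python3 - <<'E'
from h import *
p=ray('top',263,219,.251);print(p,ray('side',257,177,.251))
d=np.load('top0.npy');print(d[215:224:4,255:272:4])
look('r0',p[0],p[1])
E
```

```text
[0.5893 0.1283 0.251 ] [0.5867 0.127  0.251 ]
[[0.9899 0.9891 0.9892 0.9894 0.9898]
 [0.9879 0.9872 0.9907 0.9884 0.9898]
 [0.9877 0.9867 0.9844 0.9854 0.9879]]
```

View pics/r0.png

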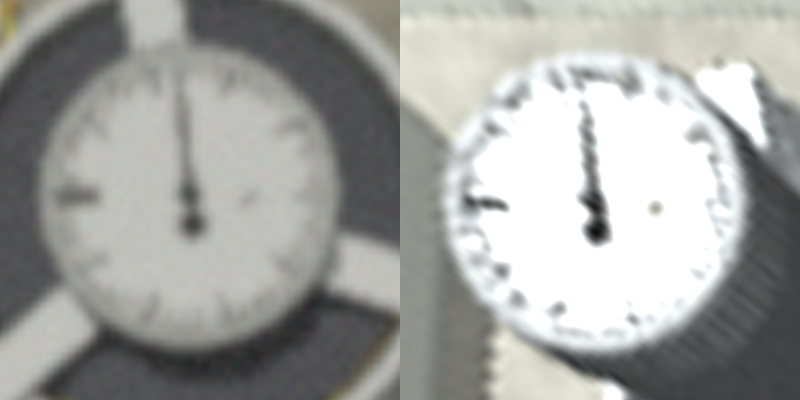

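Centre is about (0.590, 0.130). The needle is at +0.09 rad and the zero line at about +1.57 rad from world x, so the dial has to turn about 1.48 rad clockwise seen from above. That is a positive turn about the tool's z.

```bash
cat >> h.py <<'E'
from scipy.spatial.transform import Rotation as Ro
def delta(x,y,z):
    s=ctrl.observe();R=Ro.from_rotvec(s['tcp_rot']).as_matrix()
    print('t',s['time'],'pos',s['ee_pos'],'F',s['contact_force'],'q7',s['joints'][6],'w',s['width']);print(R)
    print('tool delta',R.T@(np.array([x,y,z])-s['ee_pos']))
E
python3 -c "
from h import *
delta(.5897,.1304,.300)"
```

```text
t 0.4 pos [0.1678 0.602  0.2335] F [-0.2147  0.3294  0.1949] q7 -0.08220746681281853 w 0.08815379320290449
[[-0.9633  0.2685 -0.0001]
 [ 0.2685  0.9633 -0.0003]
 [ 0.     -0.0003 -1.    ]]
tool delta [-0.533  -0.341  -0.0664]
```

apply_moves(
  commands=[
    [[0.078,0,0,-0.04,0],[0.078,0,0,-0.03,0]],
  ],
)

```text
time: 0.6
ee_pos: [0.1678, 0.6019, 0.3047]
tcp_rot: [-0.426, -3.113, 0.001]
contact_force: [0.7, 0.1, 1.6]
width: 0.0786
grasp_force: 0.0
```

apply_moves(
  commands=[
    [[0.078,-0.038,-0.024,0,0],[0.078,-0.038,-0.024,0,0],[0.078,-0.038,-0.024,0,0],[0.078,-0.038,-0.024,0,0],[0.078,-0.038,-0.024,0,0],[0.078,-0.038,-0.024,0,0],[0.078,-0.038,-0.024,0,0]],
  ],
)

```text
time: 1.3
ee_pos: [0.3799, 0.3673, 0.304]
tcp_rot: [0.425, 3.112, 0.001]
contact_force: [0.2, 0.5, 0.9]
width: 0.078
grasp_force: 0.0
```

apply_moves(
  commands=[
    [[0.078,-0.038,-0.024,0,0],[0.078,-0.038,-0.024,0,0],[0.078,-0.038,-0.024,0,0],[0.078,-0.038,-0.024,0,0],[0.078,-0.038,-0.024,0,0],[0.078,-0.038,-0.024,0,0],[0.078,0,0,0,0]],
  ],
)

```text
time: 2.0
ee_pos: [0.5633, 0.1622, 0.3037]
tcp_rot: [0.439, 3.108, -0.004]
contact_force: [-0.5, 1.6, 0.2]
width: 0.0777
grasp_force: 0.0
```

```bash
python3 - <<'E'
from h import *
delta(.5897,.1304,.265)
p,_=ctrl.read_camera('side');cv2.imwrite('pics/s1.png',np.clip(cv2.resize(p[60:300,130:450],(800,600),interpolation=2)*1.0,0,255).astype(np.uint8))
E
```

```text
t 2.0 pos [0.5633 0.1622 0.3037] F [-0.4593  1.6003  0.2442] q7 1.0128928169559452 w 0.07773156654612984
[[-0.9609  0.2771  0.0021]
 [ 0.277   0.9609 -0.0031]
 [-0.0028 -0.0024 -1.    ]]
tool delta [-0.034  -0.0232  0.0389]
```

apply_moves(
  commands=[
    [[0.078,-0.034,-0.023,0,0],[0.078,0,0,0,-0.145],[0.078,0,0,0,-0.145],[0.078,0,0,0,-0.145],[0.078,0,0,0,-0.145],[0.078,0,0,0,-0.145],[0.078,0,0,0,-0.145],[0.078,0,0,0,0]],
  ],
)

```text
time: 2.85
ee_pos: [0.5858, 0.1392, 0.3037]
tcp_rot: [-0.932, 3.0, 0.001]
contact_force: [-0.2, -0.3, -0.0]
width: 0.0778
grasp_force: 0.0
```

```bash
python3 - <<'E'
from h import *
delta(.5897,.1304,.264)
p,_=ctrl.read_camera('side');cv2.imwrite('pics/s2.png',cv2.resize(p[60:300,130:450],(800,600),interpolation=2))
E
```

```text
t 2.85 pos [0.5858 0.1392 0.3037] F [-0.1963 -0.3422 -0.0215] q7 1.911141318669248 w 0.07780495405256536
[[-0.824  -0.5666 -0.0003]
 [-0.5666  0.824   0.0008]
 [-0.0003  0.0008 -1.    ]]
tool delta [ 0.0017 -0.0095  0.0397]
```

View pics/s2.png

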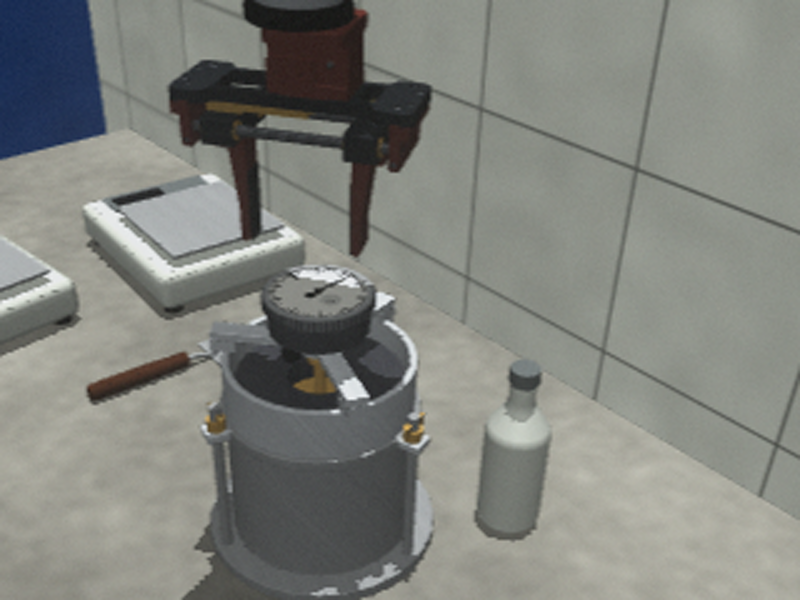

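The fingers are open above the gauge (gauge at picture (318,295), finger tips at (250,235) and (358,250)). A positive tool turn brings q7 back towards zero, so there is plenty of range.

apply_moves(
  commands=[
    [[0.078,0.0017,-0.0095,0,0],[0.078,0,0,0.02,0],[0.078,0,0,0.012,0],[0.078,0,0,0,0]],
  ],
)

```text
time: 3.3
ee_pos: [0.5894, 0.1285, 0.2696]
tcp_rot: [0.922, -2.999, -0.0]
contact_force: [-0.7, -0.2, 0.7]
width: 0.0777
grasp_force: 0.0
```

```bash
python3 - <<'E'
from h import *
delta(.5897,.1304,.264)
p,_=ctrl.read_camera('side');q,_=ctrl.read_camera('top')
cv2.imwrite('pics/s3.png',np.hstack([cv2.resize(p[130:230,205:305],(400,400),interpolation=2),cv2.resize(q[170:270,213:313],(400,400),interpolation=2)]))
E
```

```text
t 3.3 pos [0.5894 0.1285 0.2696] F [-0.6974 -0.2392  0.7181] q7 1.9294878293285511 w 0.07773902596697947
[[-0.8272 -0.5619 -0.0035]
 [-0.5619  0.8272 -0.001 ]
 [ 0.0035  0.0011 -1.    ]]
tool delta [-0.0013  0.0014  0.0056]
```

View pics/s3.png

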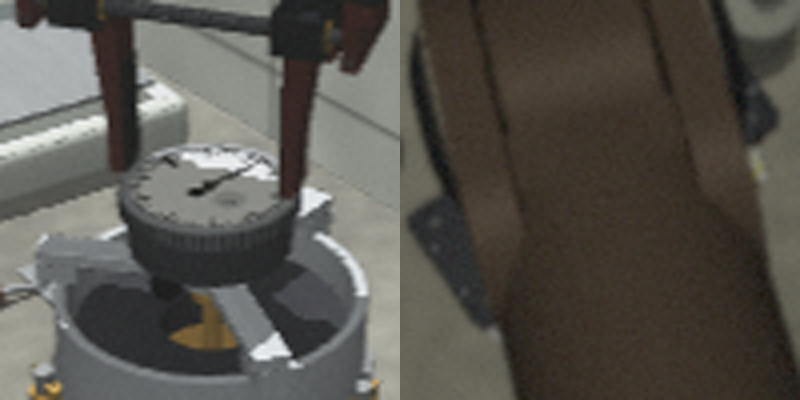

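apply_moves(
  commands=[
    [[0.074,-0.001,0,0.005,0],[0.074,0,0,0.001,0],[0.074,0,0,0,0]],
  ],
)

```text
time: 3.7
ee_pos: [0.5913, 0.1294, 0.2657]
tcp_rot: [-0.926, 3.002, 0.0]
contact_force: [-0.2, -0.9, -0.1]
width: 0.0741
grasp_force: 0.0
```

apply_moves(
  commands=[
    [[0.074,0,0,0.001,0],[0.074,0,0,0,0]],
  ],
)

```text
time: 3.9
ee_pos: [0.5913, 0.1294, 0.2647]
tcp_rot: [-0.926, 3.002, 0.0]
contact_force: [0.1, -0.3, -0.3]
width: 0.0741
grasp_force: 0.0
```

apply_moves(
  commands=[
    [[0.074,0,0,0.0015,0],[0.074,0,0,0,0]],
  ],
)

```text
time: 4.1
ee_pos: [0.5912, 0.1293, 0.263]
tcp_rot: [0.926, -3.002, -0.0]
contact_force: [0.1, -0.0, -0.1]
width: 0.0742
grasp_force: 0.0
```

apply_moves(
  commands=[
    [[0.074,0,0,0.001,0],[0.074,0,0,0,0]],
  ],
)

```text
time: 4.3
ee_pos: [0.5913, 0.1294, 0.2624]
tcp_rot: [-0.926, 3.002, 0.0]
contact_force: [-0.5, 0.3, 1.7]
width: 0.074
grasp_force: 1.3
```

apply_moves(
  commands=[
    [[0.074,0,0,0.001,0],[0.074,0,0,0,0]],
  ],
)

```text
time: 4.5
ee_pos: [0.5914, 0.1294, 0.2623]
tcp_rot: [-0.925, 3.001, 0.0]
contact_force: [-3.0, -1.0, 8.6]
width: 0.0743
grasp_force: 4.3
```

apply_moves(
  commands=[
    [[0.074,0,0,0.001,0],[0.074,0,0,0,0]],
  ],
)

```text
time: 4.7
ee_pos: [0.5914, 0.1294, 0.2622]
tcp_rot: [-0.925, 3.001, 0.001]
contact_force: [-5.3, -1.2, 14.0]
width: 0.0743
grasp_force: 7.0
```

apply_moves(
  commands=[
    [[0.074,0,0,-0.0005,0],[0.074,0,0,0,0.08],[0.074,0,0,0,0.08],[0.074,0,0,0,0.08],[0.074,0,0,0,0.0]],
  ],
)

```text
time: 5.2
ee_pos: [0.5911, 0.1295, 0.2623]
tcp_rot: [-0.555, 3.091, 0.001]
contact_force: [-4.0, -0.5, 12.0]
width: 0.0738
grasp_force: 5.9
```

```bash
python3 - <<'E'
from h import *
delta(.5897,.1304,.264)
p,_=ctrl.read_camera('side')
cv2.imwrite('pics/s4.png',cv2.resize(p[130:230,205:305],(600,600),interpolation=2))
E
```

```text
t 5.2 pos [0.5911 0.1295 0.2623] F [-3.9808 -0.4872 12.0116] q7 1.704623005405808 w 0.07377087556012275
[[-0.9374 -0.3481  0.0008]
 [-0.3481  0.9374  0.0008]
 [-0.001   0.0005 -1.    ]]
tool delta [ 0.001   0.0013 -0.0017]
```

View pics/s4.png

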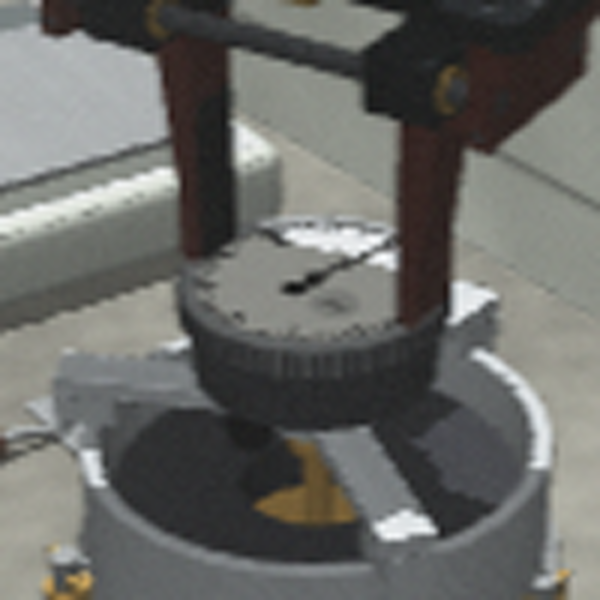

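The zero line has moved to (272,238), so the dial follows the fingers. I'll keep dragging.

apply_moves(
  commands=[
    [[0.074,0,0,0,0.1],[0.074,0,0,0,0.1],[0.074,0,0,0,0.1],[0.074,0,0,0,0.1],[0.074,0,0,0,0]],
  ],
)

```text
time: 5.75
ee_pos: [0.5908, 0.13, 0.2623]
tcp_rot: [0.07, 3.141, 0.002]
contact_force: [-6.0, -0.0, 12.3]
width: 0.0741
grasp_force: 6.3
```

apply_moves(
  commands=[
    [[0.074,0,0,0,0.1],[0.074,0,0,0,0.1],[0.074,0,0,0,0.1],[0.074,0,0,0,0.1],[0.074,0,0,0,0]],
  ],
)

```text
time: 6.25
ee_pos: [0.591, 0.1303, 0.2623]
tcp_rot: [0.692, 3.064, 0.003]
contact_force: [-6.0, 0.9, 11.9]
width: 0.074
grasp_force: 6.2
```

apply_moves(
  commands=[
    [[0.074,0,0,0,0.1],[0.074,0,0,0,0.1],[0.074,0,0,0,0.1],[0.074,0,0,0,0.1],[0.074,0,0,0,0]],
  ],
)

```text
time: 6.75
ee_pos: [0.591, 0.1306, 0.2623]
tcp_rot: [-1.287, -2.865, -0.003]
contact_force: [-6.1, 2.6, 13.7]
width: 0.0739
grasp_force: 6.3
```

```bash
python3 - <<'E'
from h import *
delta(.5897,.1304,.264)
m=np.mean([ctrl.read_camera('side')[0] for _ in range(3)],0)
cv2.imwrite('pics/s5.png',cv2.resize(rect('side',m.astype(np.float32),.5893,.1283,S=600),(600,600)).clip(0,255).astype(np.uint8))
E
```

```text
t 6.75 pos [0.591  0.1306 0.2623] F [-6.0985  2.5605 13.6563] q7 0.5888636952660234 w 0.07389766850514966
[[-0.6644  0.7474  0.0004]
 [ 0.7474  0.6644  0.0022]
 [ 0.0014  0.0017 -1.    ]]
tool delta [ 0.0007 -0.0011 -0.0017]
```

View pics/s5.png

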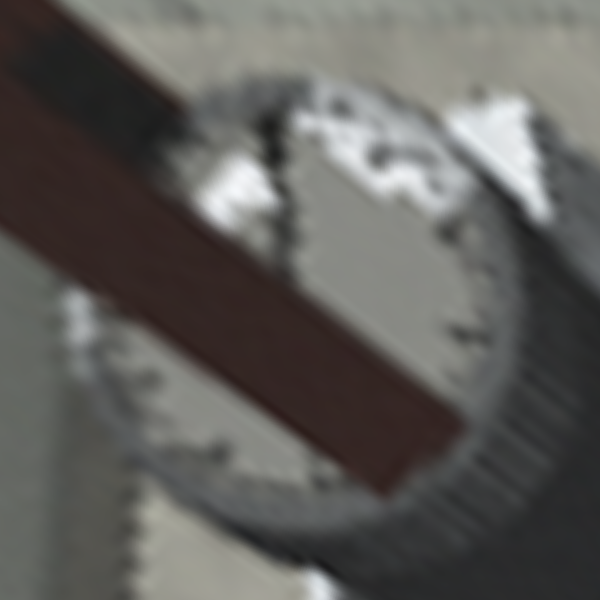

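The wide zero line now lies near the needle's tip at (272,130). I'll lift and back off to measure it.

apply_moves(
  commands=[
    [[0.074,0,0,-0.002,0],[0.074,0,0,-0.01,0],[0.074,0,0,-0.03,0],[0.074,0,0,-0.02,0],[0.074,0.045,0,0,0],[0.074,0.045,0,0,0],[0.074,0.045,0,0,0],[0.074,0.045,0,0,0]],
  ],
)

```text
time: 7.7
ee_pos: [0.4703, 0.2645, 0.3231]
tcp_rot: [1.284, 2.867, 0.001]
contact_force: [0.1, -0.1, -0.2]
width: 0.0738
grasp_force: 0.0
```

apply_moves(
  commands=[
    [[0.074,0.045,0,0,0],[0.074,0.045,0,0,0],[0.074,0,0,0,0]],
  ],
)

```text
time: 8.0
ee_pos: [0.4068, 0.336, 0.3228]
tcp_rot: [-1.269, -2.871, -0.002]
contact_force: [0.5, -0.2, -0.0]
width: 0.0743
grasp_force: 0.0
```

```bash
python3 - <<'E'
from h import *
a=[]
for n in('top','side'):
    m=np.mean([ctrl.read_camera(n)[0].astype(np.float32) for _ in range(6)],0)
    r=rect(n,m,.5897,.1304,S=800)
    a.append(np.clip(r*(1.4 if n=='top' else 1.0),0,255).astype(np.uint8)); np.save(n+'_r.npy',r)
cv2.imwrite('pics/r1.png',np.hstack([cv2.resize(x[50:450,200:600],(400,400)) for x in a]))
print(ctrl.observe()['time'],ctrl.observe()['ee_pos'])
E
```

```text
8.6 [0.4117 0.3304 0.3226]
```

View pics/r1.png

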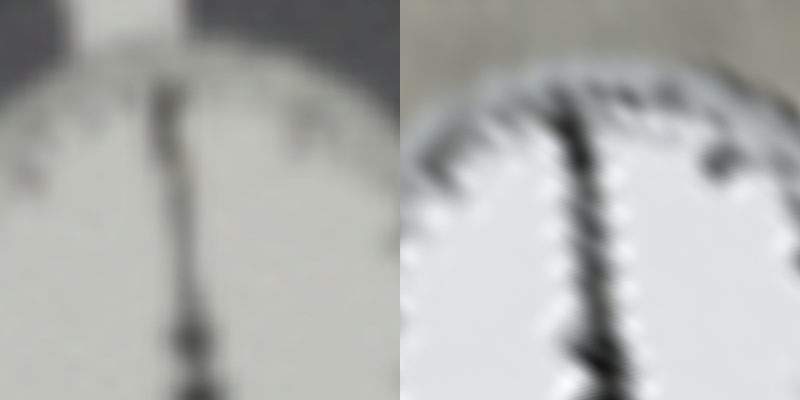

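```bash
cat > meas.py <<'E'
from h import *
def prof(n,k=8,r=None):
    if r is None:
        m=np.mean([ctrl.read_camera(n)[0].astype(np.float32) for _ in range(k)],0); r=rect(n,m,.5897,.1304,S=800)
    g=cv2.GaussianBlur(r.mean(2),(0,0),3)
    out=[]
    for v in range(130,460,10):
        u0=int(round(395-.09*(400-v)));w=np.arange(u0-40,u0+41)
        row=g[v,w];base=np.percentile(row,75);d=np.clip(base-row-0.25*(base-row.min()),0,None)
        pk=w[np.argmax(d)];mk=abs(w-pk)<18;out.append((v,(d*w*mk).sum()/(d*mk).sum(),d.max()))
    return np.array(out)
E
python3 - <<'E'
from meas import *
for n in('top','side'):
    o=prof(n,r=np.load(n+'_r.npy'));print(n);print(o.round(1).tolist())
    nd=o[(o[:,0]>=220)&(o[:,0]<=320)];z=o[(o[:,0]>=140)&(o[:,0]<=180)]
    f=np.polyfit(nd[:,0],nd[:,1],1);print('needle slope',f[0],'zero-needle lateral mm at zero line',(z[:,1]-np.polyval(f,z[:,0]))*.15)
E
```

```text
top
[[130.0, 365.4, 12.0], [140.0, 366.2, 21.0], [150.0, 365.7, 27.6], [160.0, 364.6, 34.7], [170.0, 364.0, 38.2], [180.0, 364.0, 37.0], [190.0, 365.2, 36.3], [200.0, 367.7, 33.9], [210.0, 370.6, 29.7], [220.0, 373.8, 25.4], [230.0, 377.6, 24.4], [240.0, 379.4, 26.3], [250.0, 379.5, 27.5], [260.0, 380.1, 27.6], [270.0, 381.0, 26.8], [280.0, 381.8, 26.1], [290.0, 382.7, 24.8], [300.0, 383.4, 24.0], [310.0, 383.7, 23.8], [320.0, 384.5, 24.5], [330.0, 385.9, 26.0], [340.0, 387.5, 27.8], [350.0, 389.2, 29.8], [360.0, 390.2, 32.4], [370.0, 391.1, 35.8], [380.0, 391.2, 40.9], [390.0, 391.9, 44.0], [400.0, 393.1, 42.6], [410.0, 395.0, 37.4], [420.0, 397.5, 33.7], [430.0, 398.8, 34.5], [440.0, 398.9, 40.2], [450.0, 398.2, 44.3]]
needle slope 0.0895147680132681 zero-needle lateral mm at zero line [-0.4319 -0.6376 -0.9408 -1.16   -1.2891]
side
[[130.0, 356.5, 9.2], [140.0, 359.0, 18.7], [150.0, 362.5, 31.0], [160.0, 364.8, 51.6], [170.0, 366.1, 72.9], [180.0, 369.3, 99.5], [190.0, 374.4, 115.3], [200.0, 378.2, 124.1], [210.0, 380.3, 126.5], [220.0, 381.9, 115.0], [230.0, 383.8, 101.0], [240.0, 385.9, 94.1], [250.0, 386.5, 85.6], [260.0, 384.3, 86.7], [270.0, 387.0, 99.8], [280.0, 390.6, 97.9], [290.0, 390.7, 85.5], [300.0, 389.1, 89.7], [310.0, 392.0, 101.7], [320.0, 394.0, 103.2], [330.0, 393.2, 101.5], [340.0, 393.4, 103.9], [350.0, 396.2, 104.7], [360.0, 398.1, 103.3], [370.0, 398.6, 101.2], [380.0, 399.1, 94.8], [390.0, 400.8, 91.1], [400.0, 403.0, 89.7], [410.0, 400.6, 105.9], [420.0, 406.4, 130.6], [430.0, 409.3, 129.7], [440.0, 409.8, 113.3], [450.0, 409.6, 105.2]]
needle slope 0.10736100759424591 zero-needle lateral mm at zero line [-2.233  -1.8576 -1.683  -1.6481 -1.3275]
```

Both views put the zero line about 1.2–1.5 mm short (counter-clockwise), roughly 0.04 rad. I'll go back for a small correction.

```bash
python3 -c "
from h import *
delta(.5903,.1300,.3226)"
```

```text
t 8.6 pos [0.4117 0.3304 0.3226] F [-0.1296  0.1131 -0.1709] q7 0.021210452904916022 w 0.07402840659474048
[[-0.6655  0.7464  0.    ]
 [ 0.7464  0.6655 -0.    ]
 [-0.      0.     -1.    ]]
tool delta [-0.2684 -0.0001  0.0001]
```

apply_moves(
  commands=[
    [[0.074,-0.045,0,0,0],[0.074,-0.045,0,0,0],[0.074,-0.045,0,0,0],[0.074,-0.045,0,0,0],[0.074,-0.045,0,0,0],[0.074,-0.043,0,0,0],[0.074,0,0,0,0],[0.074,0,0,0,0]],
  ],
)

```text
time: 9.4
ee_pos: [0.5902, 0.1298, 0.3222]
tcp_rot: [-1.287, -2.865, 0.001]
contact_force: [-0.9, 1.1, 0.4]
width: 0.0742
grasp_force: 0.0
```

```bash
python3 -c "
from h import *
delta(.5906,.1300,.266)"
```

```text
t 9.4 pos [0.5902 0.1298 0.3222] F [-0.8901  1.1353  0.3605] q7 0.5737603284218414 w 0.07416437646670541
[[-0.6642  0.7476 -0.0006]
 [ 0.7476  0.6642 -0.0004]
 [ 0.0001 -0.0007 -1.    ]]
tool delta [-0.0001  0.0005  0.0562]
```

apply_moves(
  commands=[
    [[0.074,0,0,0.03,0],[0.074,0,0,0.02,0],[0.074,0,0,0.006,0],[0.074,0,0,0.0,0],[0.074,0,0,0.0,0]],
  ],
)

```text
time: 9.9
ee_pos: [0.5901, 0.1317, 0.2677]
tcp_rot: [1.282, 2.867, 0.002]
contact_force: [-0.3, 0.8, -0.5]
width: 0.0743
grasp_force: 0.0
```

apply_moves(
  commands=[
    [[0.074,0,0,0.002,0],[0.074,0,0,0.002,0],[0.074,0,0,0.0,0],[0.074,0,0,0.0,0]],
  ],
)

```text
time: 10.3
ee_pos: [0.59, 0.1308, 0.2628]
tcp_rot: [1.284, 2.867, 0.0]
contact_force: [0.2, 0.2, 0.4]
width: 0.0743
grasp_force: 0.0
```

Contact is close; now press, turn slightly and check.

apply_moves(
  commands=[
    [[0.074,0,0,0.0012,0],[0.074,0,0,0.0007,0],[0.074,0,0,0,0]],
  ],
)

```text
time: 10.6
ee_pos: [0.5901, 0.1308, 0.2623]
tcp_rot: [1.284, 2.867, 0.002]
contact_force: [-3.9, -1.2, 9.9]
width: 0.0739
grasp_force: 5.2
```

```bash
python3 -c "
from h import *
delta(.5906,.1300,.266);R=ctrl.observe()['tcp_rot'];M=Ro.from_rotvec(R).as_matrix();print(np.arctan2(M[1,0],M[0,0]))"
```

```text
t 10.6 pos [0.5901 0.1308 0.2623] F [-3.9268 -1.2485  9.8571] q7 0.5938042293736759 w 0.07394682973774729
[[-0.666   0.7459  0.001 ]
 [ 0.7459  0.666   0.001 ]
 [ 0.      0.0014 -1.    ]]
tool delta [-0.0009 -0.0002 -0.0037]
2.2996338968164167
```

apply_moves(
  commands=[
    [[0.074,0,0,0,0.025],[0.074,0,0,0,0.02],[0.074,0,0,0,0],[0.074,0,0,0,0]],
  ],
)

```text
time: 11.0
ee_pos: [0.5901, 0.1309, 0.2623]
tcp_rot: [1.348, 2.837, 0.002]
contact_force: [-3.5, -1.3, 9.7]
width: 0.0738
grasp_force: 5.1
```

```bash
python3 -c "
from h import *
delta(.5906,.1300,.266);R=ctrl.observe()['tcp_rot'];M=Ro.from_rotvec(R).as_matrix();print(np.arctan2(M[1,0],M[0,0]))"
```

```text
t 11.0 pos [0.5901 0.1309 0.2623] F [-3.4537 -1.3126  9.6806] q7 0.5522957004770955 w 0.07384350293383177
[[-0.6318  0.7751  0.0011]
 [ 0.7751  0.6318  0.001 ]
 [ 0.0001  0.0015 -1.    ]]
tool delta [-0.001  -0.0002 -0.0037]
2.2546418333904823
```

apply_moves(
  commands=[
    [[0.074,0,0,-0.002,0],[0.074,0,0,-0.01,0],[0.074,0,0,-0.03,0],[0.074,0,0,-0.02,0],[0.074,0.045,0,0,0],[0.074,0.045,0,0,0],[0.074,0.045,0,0,0],[0.074,0.045,0,0,0]],
  ],
)

```text
time: 11.8
ee_pos: [0.4751, 0.2714, 0.3234]
tcp_rot: [1.348, 2.837, 0.001]
contact_force: [0.3, 1.0, -0.3]
width: 0.074
grasp_force: 0.0
```

apply_moves(
  commands=[
    [[0.074,0.045,0,0,0],[0.074,0.045,0,0,0],[0.074,0,0,0,0],[0.074,0,0,0,0]],
  ],
)

```text
time: 12.2
ee_pos: [0.4188, 0.3409, 0.3231]
tcp_rot: [1.344, 2.839, 0.0]
contact_force: [1.5, -1.1, -0.3]
width: 0.0742
grasp_force: 0.0
```

```bash
python3 - <<'E'
from meas import *
a=[]
for n in('top','side'):
    m=np.mean([ctrl.read_camera(n)[0].astype(np.float32) for _ in range(8)],0)
    r=rect(n,m,.5897,.1304,S=800); np.save(n+'_r2.npy',r)
    a.append(np.clip(r*(1.4 if n=='top' else 1.0),0,255).astype(np.uint8))
    for nm,x in(('before',np.load(n+'_r.npy')),('now',r)):
        o=prof(n,r=x);nd=o[((o[:,0]>=240)&(o[:,0]<=330))|(o[:,0]>=440)];z=o[(o[:,0]>=150)&(o[:,0]<=200)]
        f=np.polyfit(nd[:,0],nd[:,1],1);print(n,nm,f[0],(z[:,1]-np.polyval(f,z[:,0]))*.15)
cv2.imwrite('pics/r2.png',np.hstack([x[50:450,200:600] for x in a]))
E
```

```text
top before 0.09731547865977817 [-0.5259 -0.8408 -1.0717 -1.2124 -1.1804 -0.9493]
top now 0.10010646918488511 [-0.2201  0.2483  0.5077  0.466   0.3729  0.2578]
side before 0.12238103738577777 [-1.5611 -1.4091 -1.3967 -1.0986 -0.5167 -0.1223]
side now 0.11674523373258466 [0.885  0.671  0.9973 1.2758 1.1616 1.0156]
```

View pics/r2.png

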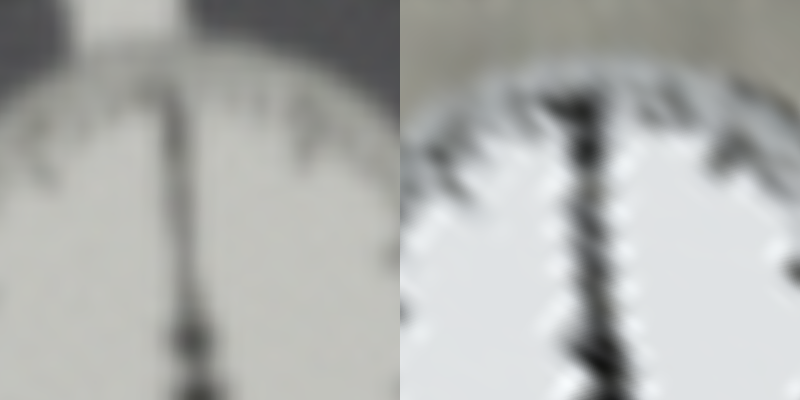

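The correction moved the dial by the amount commanded. The oblique side view has parallax between needle and scale, so I'll check with a model fit to the near-vertical top view.

```bash
cat > fit.py <<'E'
from meas import *
from scipy.optimize import least_squares
k=.15
V,U=np.mgrid[100:700:2,100:700:2].astype(float)
def soft(d,s=.35): return 1/(1+np.exp(np.clip(d/s,-50,50)))
def seg(X,Y,a,r0,r1,w):
    p=X*np.cos(a)+Y*np.sin(a);q=-X*np.sin(a)+Y*np.cos(a)
    return soft(np.maximum(np.maximum(p-r1,r0-p),abs(q)-w/2))
def model(P):
    cx,cy,tb,tn,sig,wn,l5,l1,A,B,C,gx,gy,w5,w1=P
    X=(cy-V)*k;Y=(cx-U)*k;r=np.hypot(X,Y)
    ink=np.zeros_like(X)
    for i in range(50):
        L,w=(11.5,3.2) if i==0 else ((l5,w5) if i%5==0 else (l1,w1))
        ink=np.maximum(ink,seg(X,Y,tb+i*np.pi/25,39-L,39,w))
    q=abs(-X*np.sin(tn)+Y*np.cos(tn));p=X*np.cos(tn)+Y*np.sin(tn)
    nd=soft(np.maximum(np.maximum(p-36,-13-p),q-wn/2*np.clip((36-p)/36,.1,1)))
    nd=np.maximum(nd,soft(r-2.5));nd=np.maximum(nd,soft(np.hypot(X+13*np.cos(tn),Y+13*np.sin(tn))-3))
    ink=np.maximum(ink,nd)
    I=(A+gx*X+gy*Y)*(1-ink)+B*ink; I=np.where(r>40,C,I)
    # the grey counter dial region is masked by weight
    return cv2.GaussianBlur(I,(0,0),abs(sig)),X,Y,r
def run(r,tb0):
    g=r.mean(2)[100:700:2,100:700:2]
    def res(P):
        I,X,Y,rr=model(P);a=P[2]+np.pi
        w=(rr<38.5)*(np.hypot(X-18*np.cos(a),Y-18*np.sin(a))>11)
        return ((I-g)*w)[::2,::2].ravel()
    best=None
    for t in (tb0-.05,tb0,tb0+.05):
        P0=[393,395,t,.09,4,2,8,5,g[100:200,100:200].max(),20,g.mean()*.8,0,0,1.5,.8]
        s=least_squares(res,P0,x_scale=[3,3,.02,.02,1,1,1,1,10,10,10,.1,.1,.5,.5],diff_step=1e-4,max_nfev=40)
        print(round(t,3),s.cost.round(0),s.x.round(3)[:8],'zero-needle rad',round(s.x[2]-s.x[3],4))
E
time python3 - <<'E'
from fit import *
for f in('top_r.npy','top_r2.npy'): run(np.load(f),.10)
E
```

```text
0.05 54298.0 [393.073 393.185   0.131   0.102   6.769   2.853   6.461   2.548] zero-needle rad 0.0282
0.1 55077.0 [393.022 393.69    0.13    0.101   6.781   2.875   6.434   2.502] zero-needle rad 0.0291
0.15 55630.0 [393.455 393.9     0.132   0.105   6.782   2.908   6.461   2.537] zero-needle rad 0.0267
0.05 58810.0 [392.526 394.904   0.088   0.099   6.543   3.606   6.988   2.683] zero-needle rad -0.0107
0.1 57751.0 [392.655 394.336   0.088   0.1     6.506   3.576   7.014   2.767] zero-needle rad -0.0118
0.15 58570.0 [392.902 394.884   0.089   0.102   6.536   3.604   6.99    2.661] zero-needle rad -0.0129
real	0m52.435s
user	1m45.237s
sys	0m0.597s
```

The fit puts the zero line within 0.012 rad (0.7°, about 0.4 mm) of the needle, which is well inside the line's own 3.2 mm width. The tripod hasn't visibly moved and the hand is clear, so I'm handing in.

```bash
python3 -c "
from station import ctrl
print(ctrl.observe()['time'],ctrl.hand_in())"
```

```text
the job is handed in; nothing more can be done
13.0 None
```

The dial is zeroed: the zero line lies under the needle's pointed end to within about 0.7° by the top-camera fit, using two fingertips on the bezel rather than one; the hand is clear, the tripod did not measurably move, and I handed in at 13.0 s.

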